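# Pack the rolling pin from its spring clips into the kit tote

## Task

Pull the rolling pin straight forward out of the rack's two spring clips and lay it down gently, without dropping it, in the lane between the yellow blocks on the floor of the kit tote. Once it is in, push the tote's open lid over past upright and let it fall shut by itself. Leave the two tins standing in the tote and the other things on the table where they are.

Things in the scene. Friction and masses are not known exactly. Their poses are not given: they have to be found in the camera images.
- rack: Fixed rack: dark steel base plate 140 x 200 x 10 mm with two red uprights (22 mm wide, 138 mm high) at y = +62 and -62 mm, their front faces 26 mm behind the pin's axis, each carrying an orange C-shaped spring clip. Origin: underside of the plate, below the clips' axis. x points from the clips' mouths back to the uprights, y along the pin, z up. The mouths open to -x, towards the robot.
- rack_axis (a point): Mid-point of the clips' axis, 115 mm above the table, axes as the rack's. Each clip is 20 mm wide; its springy upper and lower jaws reach 22 mm in front of the axis and 22 mm above and below it. Between the clips (102 mm clear along y) all is open round the pin. Pulled along -x with 10 to 20 N, the pin snaps free after about 20 mm; lifting it only jams the jaws.
- pin_center (a point): Centre of the rolling pin: a plain round beech bar 170 mm long, 30 mm in diameter, with a blue band on each end, about 0.2 kg. Its long axis is the point's y axis. At the start it is held level in both clips, parallel to the rack's y axis, up to 12 mm off centre along it, 115 mm above the table.
- tote: Fixed grey open-topped kit tote, 190 mm (its x) x 250 mm (its y) x 75 mm high, walls and floor 5 mm thick, standing on the table. Origin: centre of its underside; z up. The lid is hinged along the rim of its +x side. Two tins stand inside along the +x side.
- cradle (a point): Where the pin's centre belongs: in the tote at x = -35 mm, y = 0, 20 mm above its underside, axes as the tote's. Two pairs of yellow blocks on the floor (8 mm high, 22 mm long, at y = +60 and -60 mm) leave a 44 mm wide lane along the tote's y in which the pin lies on the floor; 98 mm of free floor between the pairs is for fingers.
- lid (a joint): Angle of the blue lid in rad: 0 shut, 1.57 upright, 1.9 fully open (its stop, leaning outward beyond the tote's +x side). A flat plate 190 x 250 x 7 mm, 0.25 kg, on a free hinge: it rests at the open stop by its own weight, and falls shut once pushed past upright towards the tote.
- lid_hinge (a point): Middle of the lid's hinge line, on the rim of the tote's +x side, 75 mm above the table; the hinge line runs along the tote's y.
- lid_edge (a point): Middle of the lid's free edge (in its thickness), 190 mm from the hinge. When open it is about 255 mm above the table and 60 mm outside the hinge line.
- tin0: Small metal tin, 54 mm across, 50 mm high, standing in the tote by the hinge side. Origin: centre of its underside.
- tin1: Small metal tin, 54 mm across, 50 mm high, standing in the tote by the hinge side. Origin: centre of its underside.
- sauce: Red sauce bottle, 66 mm across, 190 mm high. A bystander; origin on its underside, centred.
- can: Large food can, 100 mm across, 120 mm high. A bystander; origin on its underside, centred.
- bowl: Metal bowl, 140 mm across, 60 mm high. A bystander; origin on its underside, centred.
- spatula: Spatula lying on the table. A bystander; origin on its underside (lies along its x).
- mug: White mug, 80 mm across, 90 mm high. A bystander; origin on its underside, centred.
- cutter: Solid round steel dough press, 60 mm across, 35 mm high. A bystander; origin on its underside, centred.
Mind the look-alikes: they are no part of the job. What is shaped like the part that bears pin_center but red is not meant.

How it is judged:
By the outcome, as a careful person would: the job done as asked, in the order asked, and still so for the second after the job is handed in, with the robot touching nothing.
It also fails if it takes over 58 s, if anything falls off the work surface, if the arm or the gripper's body presses on something with over 40 N, if the wrist force passes 120 N, or if a joint passes its speed limit or range.

## Robot

A 6-joint arm with a two-finger parallel gripper is mounted at the origin on the work surface. World frame = base frame: x ahead of the robot, y to its left, z up, the work surface at z = 0. Lengths are in m, angles in rad, forces in N, time in s.
With the tool pointing down it reaches from about 0.35 to 0.775 m from the base axis. Payload 5.5 kg.
Tool frame: the origin (TCP) lies midway between the tips of the shut fingers; the grasp point (between the pads) lies 19 mm behind it; z points along the fingers, y is the line along which they close (so a half turn about z gives the same grasp; the last joint's range is limited). The gripper opens to 85 mm and grips with 20 to 120 N. Pads are 22 mm wide; open, the fingers measure 114 mm over their backs; the gripper's body (76 mm by 85 mm) begins 54 mm behind the grasp point. The pads swing forward as they close: fully open they stand 13 mm farther back than shut.
Start: joints at [0.975, 0.313, 0.046, 1.304, 0, 1.431], TCP at [0.253, 0.516, 0.231] pointing down, gripper open.
Joint ranges: [-2.76, 2.76], [-0.86, 1.69], [-1.03, 1.26], [-2.2, 2.34], [-1.47, 1.5], [-3.14, 3.14]. Speed limits (rad/s): [2.57, 2.57, 3.14, 3.14, 3.14, 3.14].

## Interface

Orientations are given as a unit quaternion [w, x, y, z].
In Python, from workcell import telemetry, imaging, env gives the robot as it stands. The module is installed in compiled form; this text tells all that it offers.
- The arm moves only by the tool step_arm, never from a script. Its argument "moves" is a list of rows, each a list of 3 entries, a list of its own where there are three numbers: the shift along the tool's x, y, z in mm, then the turn, a rotation vector about the tool's x, y, z in rad, then the finger opening in mm, from 0 to 85.4. A call has 1 to 8 rows; each row is the pose to reach, as a shift and turn from the pose commanded when the call began, along the tool's axes at that moment; what a row does not reach only later rows make up. A row lasts 1/12 s, in which the tool goes at most 41.7 mm and 7.16 degrees, less where a joint would pass 70% of its speed; a pose out of reach is approached as far as the arm can. A call with a gripper value outside its range is refused whole. The fingers move at their own pace and stop on an object; "grip_force" is the grip in N (left out, the last holds). Time passes only in rows, so rows that repeat a pose let the fingers close. It gives the time, the measured TCP pose, the force, the opening and the grip force at its end, in the units of the state.
- telemetry.get_state(): the state, without advancing time (a new reading comes with each control period).
- imaging.read_camera(name): name is "scene" or "top" or "wrist"; returns the picture (384x512x3 uint8, red, green, blue); there is no depth.
- imaging.camera_params(name): a dict with "camera_matrix" (3x3 intrinsics, pixels), "pose" (4x4, takes a point from camera to world coordinates). Camera axes: x right, y up, looking along -z (the intrinsics and any distortion apply to the point x, -y, -z); pixel columns grow to the right and rows downward; lengths in m; the calibration is good to about 2 mm. The wrist camera is an equidistant fisheye: a pixel r from the principal point sees the ray r / f radians off the axis. A picture is of the moment at which its call begins: read the wrist's pose just before it. camera_params takes no time and is no camera call; for the wrist camera it gives the pose at the moment of the call.
- env.hand_in(): hands the job in; it is judged then, once.
The state is a dict: "clock": time; "joint_pos": joint angles; "qvel": joint speeds; "tau": joint torques, N m; "tcp_pos": TCP position; "orientation": TCP orientation; "wrist_force": force on the tool from outside, world axes, zero at the start; "ft_torque": the same for the moment, N m; "finger_gap": finger opening in m; "grip_force": force on a finger pad.
Only numpy, scipy, OpenCV 4.12 (cv2) and the standard library are available. Lean on these libraries where they do the work, as an engineer would, in place of code of your own. Each camera call takes 0.05 s, during which the arm holds its last target. There are 200 camera calls.

## Working session

There is one attempt and no reset: what is moved stays moved. The work goes in short steps, Python scripts to look and compute and a tool call to move; the robot and the scene stay as the last step left them, time stands still between calls to the robot, and variables do not carry over. Pictures are saved under pics/ and viewed, at most 11 in all, crops included, and the job is handed in when it is done.

Besides the shell and the picture viewer there is one more tool, called after "Request:" in YAML: its name, and indented under it one key for each argument. step_arm: Moves the arm, as the interface text tells. Its arguments: {"type":"object","properties":{"moves":{"type":"array"},"grip_force":{"type":"number"}},"required":["moves"]}

```bash
mkdir -p pics; python3 - <<'E'
from workcell import telemetry, imaging
import cv2,numpy as np
print(telemetry.get_state())
ims=[]
for n in ("scene","top"):
    p=imaging.camera_params(n); print(n,np.round(p["camera_matrix"],1).tolist(),np.round(p["pose"],4).tolist(),[k for k in p])
    im=imaging.read_camera(n); cv2.imwrite(f"pics/{n}0.png",im[...,::-1])
E
```

```text
{'clock': 0.0, 'joint_pos': array([ 9.75394260e-01,  3.14044442e-01,  4.49769653e-02,  1.30356854e+00,
       -1.90047091e-05,  1.43117487e+00]), 'qvel': array([ 4.47538992e-04, -8.19552249e-04,  8.84523732e-05,  1.73804604e-04,
        1.96473627e-04,  1.01641176e-03]), 'tau': array([-1.15726001e-03, -4.80628967e+01,  2.98533922e+01,  1.94303063e-02,
       -1.44494816e-04,  8.66258404e-06]), 'tcp_pos': array([0.25283611, 0.51587311, 0.23038297]), 'orientation': array([-3.21628147e-04,  2.25922775e-01,  9.74144781e-01, -8.61837761e-04]), 'wrist_force': array([-0.50448204,  0.16349473, -0.28053729]), 'ft_torque': array([0.02612019, 0.02617823, 0.0114055 ]), 'grip_force': 0.0, 'finger_gap': 0.08537354684968611}
scene [[417.8, 0.0, 251.6], [0.0, 417.8, 194.1], [0.0, 0.0, 1.0]] [[0.0378, -0.7134, 0.6997, 1.4526], [0.9993, 0.0286, -0.0248, -0.0392], [-0.0023, 0.7002, 0.714, 1.0552], [0.0, 0.0, 0.0, 1.0]] ['camera_matrix', 'pose']
top [[398.2, 0.0, 253.8], [0.0, 398.2, 188.4], [0.0, 0.0, 1.0]] [[0.023, 0.9921, -0.1231, 0.362], [-0.9996, 0.0246, 0.0118, 0.0049], [0.0147, 0.1228, 0.9923, 1.2825], [0.0, 0.0, 0.0, 1.0]] ['camera_matrix', 'pose']
```

View pics/scene0.png

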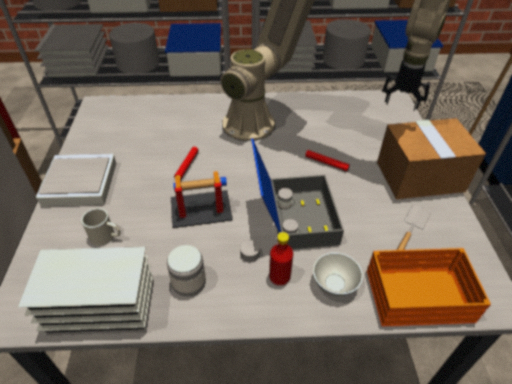

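View pics/top0.png

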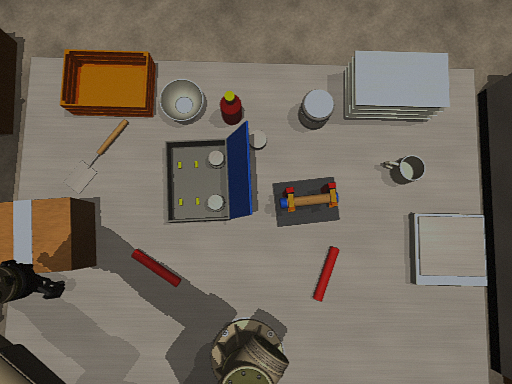

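The scene picture has the rack with the beech pin at (203,185), and the tote at (300,210) with its blue lid open at (265,185). In the top picture the rack is at (308,200) and the tote at (208,180).

Candidates for the pin in the top view:
- The beech bar in the clips at (310,200).
- A red bar at (156,268).
- A red bar at (327,273).

The beech bar fits the description. I'll check it in a close crop.

```bash
cat > h.py <<'E'
from workcell import telemetry, imaging
import cv2,numpy as np
from scipy.spatial.transform import Rotation as R
def ray(n,u,v,p=None):
    p=p or imaging.camera_params(n);K=p["camera_matrix"];T=np.array(p["pose"])
    d=T[:3,:3]@np.array([(u-K[0][2])/K[0][0],-(v-K[1][2])/K[1][1],-1.]);return T[:3,3],d
def onz(n,u,v,z):
    o,d=ray(n,u,v);return o+d*(z-o[2])/d[2]
def proj(n,P):
    p=imaging.camera_params(n);K=np.array(p["camera_matrix"]);T=np.array(p["pose"])
    c=T[:3,:3].T@(np.array(P)-T[:3,3]);return K[0,0]*c[0]/-c[2]+K[0,2],-K[1,1]*c[1]/-c[2]+K[1,2]
E
python3 - <<'E'
import cv2,numpy as np
t=cv2.imread("pics/top0.png");s=cv2.imread("pics/scene0.png")
f=lambda im,x,y:cv2.resize(im[y:y+75,x:x+100],(400,300),interpolation=cv2.INTER_CUBIC)
cv2.imwrite("pics/crop.png",np.vstack([np.hstack([f(t,260,165),f(t,160,150) ]),np.hstack([f(s,155,160),f(s,250,170)])]))
E
```

```text
(no output)
```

View pics/crop.png

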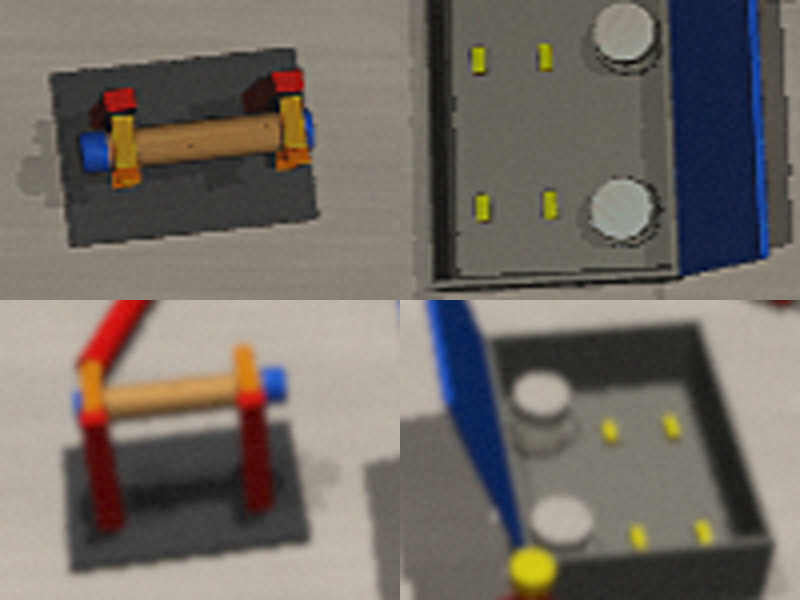

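The crop confirms the choice: a beech bar with a blue band on each end, held in the orange clips, with ends at top pixels (280.3,203.2) and (338.5,197.5). The tote has four yellow blocks, and the two tins stand by the lid.

```bash
python3 - <<'E'
from h import *
t=cv2.imread("pics/top0.png")
def cents(m,box,amin):
    x0,y0,x1,y1=box;k=np.zeros(m.shape,np.uint8);k[y0:y1,x0:x1]=m[y0:y1,x0:x1]
    n,l,s,c=cv2.connectedComponentsWithStats(k);return [(c[i],s[i]) for i in range(1,n) if s[i][4]>=amin]
hsv=cv2.cvtColor(t,cv2.COLOR_BGR2HSV)
Y=[]
for c,s in cents(cv2.inRange(hsv,(24,120,90),(36,255,255)),(165,145,228,218),6):
    w=onz("top",*c,.012);Y.append(w);print("yel",c,s[4],w)
Y=np.array(Y);print("cradle xy",Y.mean(0))
for u in [(280.3,203.2),(338.5,197.5)]: print("pinend",onz("top",*u,.115))
for c,s in cents(cv2.inRange(hsv,(100,120,40),(130,255,255)),(275,190,345,215),6): print("blue",c,s,onz("top",*c,.115))
# rack base corners (crop/4)
for a in [(51,73),(293,49),(319,219),(72,246)]: print("rackcorner",onz("top",260+a[0]/4,165+a[1]/4,.01))
# tote rim inner/outer corners
for a in [(434,284),(680,277)]: print("tote",onz("top",160+(a[0]-400)/4,150+a[1]/4,.075))
for a in [(622,209),(624,31)]: print("tin",onz("top",160+(a[0]-400)/4,150+a[1]/4,.055))
print("toplid far", onz("top",228.5,219,.075))
E
```

```text
yel [195.90909091 163.86363636] 22 [0.59500172 0.17877999 0.012     ]
yel [179.10526316 164.36842105] 19 [0.59195263 0.23286628 0.012     ]
yel [179.94736842 201.68421053] 19 [0.47114992 0.22462538 0.012     ]
yel [197.09090909 201.09090909] 22 [0.47438005 0.17008276 0.012     ]
cradle xy [0.53312108 0.2015886  0.012     ]
pinend [ 0.46498897 -0.08796463  0.115     ]
pinend [ 0.48606373 -0.25986665  0.115     ]
blue [336.75 196.  ] [336 192   2  10  12] [ 0.4903948  -0.25469128  0.115     ]
blue [283.109375 202.546875] [280 198   8  10  64] [ 0.46711899 -0.09621595  0.115     ]
rackcorner [ 0.53824844 -0.07097301  0.01      ]
rackcorner [ 0.56278113 -0.26682633  0.01      ]
rackcorner [ 0.42576787 -0.28746243  0.01      ]
rackcorner [ 0.39963532 -0.09008886  0.01      ]
tote [0.40649123 0.24548076 0.075     ]
tote [0.41614256 0.06036895 0.075     ]
tin [0.46836554 0.10761645 0.055     ]
tin [0.60815852 0.11091694 0.055     ]
toplid far [0.41678954 0.06492342 0.075     ]
```

```bash
cat >> h.py <<'E'
def go(P,a):
    "tool pointing down, tool y at angle a deg: shift mm, rotvec, in the present tool axes"
    s=telemetry.get_state();q=s["orientation"];C=R.from_quat([q[1],q[2],q[3],q[0]]);a=np.radians(a)
    T=R.from_matrix(np.array([[-np.sin(a),np.cos(a),0],[np.cos(a),np.sin(a),0],[0,0,-1]]))
    print("tcp",np.round(s["tcp_pos"],4),"shift",np.round(1e3*C.inv().apply(np.array(P)-s["tcp_pos"]),1),"rot",np.round((C.inv()*T).as_rotvec(),3),"F",np.round(s["wrist_force"],1),"gap",round(s["finger_gap"],4),"t",s["clock"])
E
python3 - <<'E'
from h import *
print(proj("scene",(.4755,-.174,.115)),"seen 200.3,183.1")
print(proj("scene",(.542,.072,.075)))
go((.253,.516,.36),64);go((.4755,-.174,.36),7);go((.4755,-.174,.2),7)
E
```

```text
(np.float64(199.18922227453328), np.float64(183.29125993582184)) seen 200.3,183.1
(np.float64(276.19658424848706), np.float64(204.5291928015435))
tcp [0.2529 0.5159 0.2305] shift [-1.000e-01 -1.000e-01 -1.295e+02] rot [-0.002 -0.    -0.002] F [-0.4  0.3  0.5] gap 0.0854 t 0.1
tcp [0.2529 0.5159 0.2305] shift [-503.6 -521.7 -128.7] rot [-0.002  0.001  0.993] F [-0.4  0.3  0.5] gap 0.0854 t 0.1
tcp [0.2529 0.5159 0.2305] shift [-503.6 -521.4   31.3] rot [-0.002  0.001  0.993] F [-0.4  0.3  0.5] gap 0.0854 t 0.1
```

Request:
step_arm:
  moves:
    - [[0,0,-40],[0,0,0],85]
    - [[0,0,-80],[0,0,0],85]
    - [[0,0,-120],[0,0,0.1],85]
    - [[-28,-29,-130],[0,0,0.2],85]
    - [[-56,-58,-130],[0,0,0.3],85]
    - [[-84,-87,-130],[0,0,0.4],85]
    - [[-112,-116,-130],[0,0,0.5],85]
    - [[-140,-145,-130],[0,0,0.6],85]

```text
clock: 0.77
tcp_pos: [0.3149, 0.3228, 0.361]
orientation: [0.0, 0.505, 0.863, -0.0]
wrist_force: [1.5, -0.1, -0.3]
finger_gap: 0.085
grip_force: 0.0
```

```bash
python3 - <<'E'
from h import *
go((.4755,-.174,.36),7)
E
```

```text
tcp [0.3149 0.3228 0.361 ] shift [-511.9 -102.9    1.1] rot [-0.     0.     0.389] F [ 1.5 -0.1 -0.3] gap 0.085 t 0.7667
```

Request:
step_arm:
  moves:
    - [[-40,-8,0],[0,0,0.1],85]
    - [[-80,-16,0],[0,0,0.2],85]
    - [[-120,-24,0],[0,0,0.3],85]
    - [[-160,-32,0],[0,0,0.39],85]
    - [[-200,-40,0],[0,0,0.39],85]
    - [[-240,-48,0],[0,0,0.39],85]
    - [[-280,-56,0],[0,0,0.39],85]
    - [[-320,-64,0],[0,0,0.39],85]

```text
clock: 1.43
tcp_pos: [0.4168, 0.0125, 0.3612]
orientation: [-0.0, 0.662, 0.75, 0.0]
wrist_force: [0.8, 0.4, -0.3]
finger_gap: 0.0848
grip_force: 0.0
```

```bash
python3 - <<'E'
from h import *
go((.4755,-.174,.36),7);go((.4755,-.174,.22),7)
E
```

```text
tcp [0.4168 0.0125 0.3612] shift [-192.4   35.     1.2] rot [ 0.    -0.     0.003] F [ 0.8  0.4 -0.3] gap 0.0848 t 1.4333
tcp [0.4168 0.0125 0.3612] shift [-192.4   35.   141.2] rot [ 0.    -0.     0.003] F [ 0.8  0.4 -0.3] gap 0.0848 t 1.4333
```

Request:
step_arm:
  moves:
    - [[-40,7,0],[0,0,0],85]
    - [[-80,14,0],[0,0,0],85]
    - [[-120,21,0],[0,0,0],85]
    - [[-160,28,0],[0,0,0],85]
    - [[-192,35,20],[0,0,0],85]
    - [[-192,35,60],[0,0,0],85]
    - [[-192,35,100],[0,0,0],85]
    - [[-192,35,130],[0,0,0],85]

```text
clock: 2.1
tcp_pos: [0.4744, -0.172, 0.2277]
orientation: [-0.002, 0.662, 0.749, -0.0]
wrist_force: [-0.5, 0.2, -0.4]
finger_gap: 0.085
grip_force: 0.0
```

```bash
python3 - <<'E'
from h import *
p=imaging.camera_params("wrist");print(np.round(p["camera_matrix"],1).tolist(),np.round(p["pose"],4).tolist())
im=imaging.read_camera("wrist");cv2.imwrite("pics/w1.png",im[...,::-1])
go((.4755,-.174,.2),7)
E
```

```text
[[297.3, 0.0, 255.2], [0.0, 297.3, 191.3], [0.0, 0.0, 1.0]] [[0.9924, -0.1182, -0.0347, 0.4658], [0.1231, 0.9429, 0.3094, -0.0921], [-0.0039, -0.3113, 0.9503, 0.3705], [0.0, 0.0, 0.0, 1.0]]
tcp [ 0.4713 -0.1699  0.222 ] shift [-4.7  3.9 21.9] rot [-0.011 -0.008  0.002] F [-2.8  1.  -3.9] gap 0.0849 t 2.15
```

View pics/w1.png

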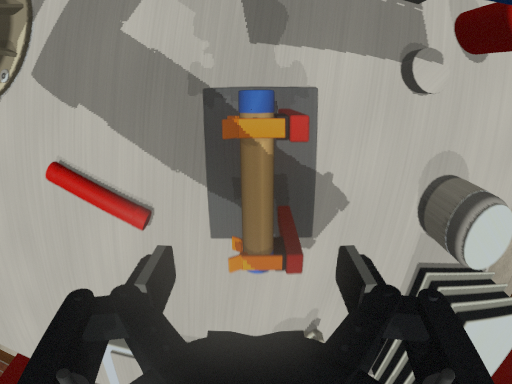

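The wrist view shows the pin running down the image at column 257, with blue ends at rows 90 and 271 and clips at rows 127 and 262. The open fingers straddle it.

```bash
cat >> h.py <<'E'
def wz(p,u,v,z):
    K=p["camera_matrix"];T=np.array(p["pose"]);x=(u-K[0][2]);y=-(v-K[1][2]);r=np.hypot(x,y);t=r/K[0][0]
    d=T[:3,:3]@np.array([np.sin(t)*x/r,np.sin(t)*y/r,-np.cos(t)]);o=T[:3,3];return o+d*(z-o[2])/d[2]
E
python3 - <<'E'
from h import *
p=dict(camera_matrix=[[297.3,0,255.2],[0,297.3,191.3],[0,0,1]],pose=[[0.9924,-0.1182,-0.0347,0.4658],[0.1231,0.9429,0.3094,-0.0921],[-0.0039,-0.3113,0.9503,0.3705],[0,0,0,1]])
im=cv2.imread("pics/w1.png")
hsv=cv2.cvtColor(im,cv2.COLOR_BGR2HSV)
m=cv2.inRange(hsv,(8,60,60),(22,190,255))
for v in (160,185,210,235):
    c=np.where(m[v,225:285])[0]+225;print(v,c.min(),c.max(),wz(p,(c.min()+c.max())/2,v,.115), np.linalg.norm(wz(p,c.min()-.5,v,.115)-wz(p,c.max()+.5,v,.115)))
for u,v in [(256.5,91),(257.5,271),(255,127),(258,262)]: print(wz(p,u,v,.115))
q=imaging.camera_params("wrist")["pose"];print(np.round(q,4).tolist())
E
```

```text
160 240 273 [ 0.47270328 -0.14646875  0.115     ] 0.0298611261625787
185 241 273 [ 0.47600063 -0.16917566  0.115     ] 0.029672655017559144
210 242 277 [ 0.48131493 -0.19284728  0.115     ] 0.033331736402620334
235 243 280 [ 0.48653548 -0.21822637  0.115     ] 0.03644341812328383
[ 0.46525729 -0.08681585  0.115     ]
[ 0.48796855 -0.25974219  0.115     ]
[ 0.46781935 -0.11776134  0.115     ]
[ 0.48708359 -0.24886104  0.115     ]
[[0.9922, -0.1215, -0.0265, 0.4639], [0.1238, 0.9443, 0.3048, -0.0907], [-0.012, -0.3057, 0.9521, 0.3653], [0.0, 0.0, 0.0, 1.0]]
```

Request:
step_arm:
  moves:
    - [[-4,4,0],[0,0,0],85]
    - [[-4,4,0],[0,0,0],85]
    - [[-4,4,20],[0,0,0],85]

```text
clock: 2.4
tcp_pos: [0.4839, -0.1771, 0.2172]
orientation: [0.005, 0.661, 0.75, 0.001]
wrist_force: [0.4, -0.4, 1.2]
finger_gap: 0.0852
grip_force: 0.0
```

```bash
python3 - <<'E'
from h import *
go((.476,-.174,.103),7.2)
E
```

```text
tcp [ 0.4839 -0.1771  0.2172] shift [  4.8  -8.5 114.1] rot [ 0.009  0.006 -0.   ] F [ 0.4 -0.4  1.2] gap 0.0852 t 2.4
```

Request:
step_arm:
  moves:
    - [[0,0,20],[0,0,0],85]
    - [[0,0,40],[0,0,0],85]
    - [[0,0,40],[0,0,0],85]
    - [[0,0,40],[0,0,0],85]
    - [[0,0,40],[0,0,0],85]

```text
clock: 2.82
tcp_pos: [0.4817, -0.1759, 0.174]
orientation: [0.002, 0.661, 0.75, 0.0]
wrist_force: [-0.5, -0.6, -0.6]
finger_gap: 0.0852
grip_force: 0.0
```

```bash
python3 - <<'E'
from h import *
go((.476,-.174,.103),7.2)
E
```

```text
tcp [ 0.4817 -0.1759  0.174 ] shift [ 2.7 -5.7 71. ] rot [ 0.003  0.002 -0.   ] F [-0.5 -0.6 -0.6] gap 0.0852 t 2.8167
```

Request:
step_arm:
  moves:
    - [[2,-5,15],[0,0,0],85]
    - [[2,-5,35],[0,0,0],85]
    - [[2,-5,55],[0,0,0],85]
    - [[2,-5,70],[0,0,0],85]
    - [[2,-5,70],[0,0,0],85]
    - [[2,-5,70],[0,0,0],60]
    - [[2,-5,70],[0,0,0],50]

```text
clock: 3.4
tcp_pos: [0.4763, -0.1745, 0.1033]
orientation: [0.002, 0.662, 0.75, 0.0]
wrist_force: [-0.1, -0.7, 0.7]
finger_gap: 0.0637
grip_force: 0.0
```

```bash
python3 - <<'E'
from h import *
go((.476,-.174,.103),7.2)
im=imaging.read_camera("wrist");cv2.imwrite("pics/w2.png",im[...,::-1])
E
```

```text
tcp [ 0.4763 -0.1745  0.1033] shift [ 0.5 -0.2  0.3] rot [ 0.003  0.002 -0.001] F [-0.1 -0.7  0.7] gap 0.0637 t 3.4
```

View pics/w2.png

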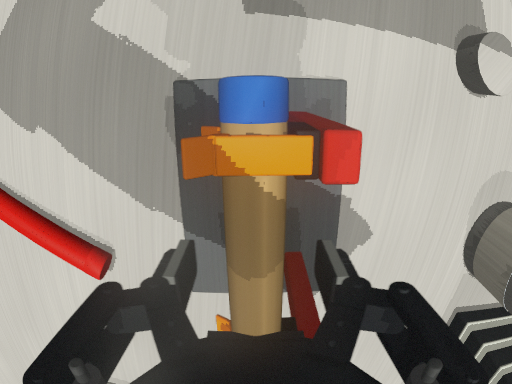

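The fingers stand at (185,265) and (325,265), evenly about the pin at column 255 and clear of the clips. I'll close the gripper.

Request:
step_arm:
  moves:
    - [[0,0,0],[0,0,0],40]
    - [[0,0,0],[0,0,0],30]
    - [[0,0,0],[0,0,0],20]
    - [[0,0,0],[0,0,0],20]
    - [[0,0,0],[0,0,0],20]
    - [[0,0,0],[0,0,0],20]
  grip_force: 70

```text
clock: 3.95
tcp_pos: [0.4756, -0.1741, 0.102]
orientation: [0.001, 0.662, 0.75, 0.0]
wrist_force: [0.7, -0.5, 4.6]
finger_gap: 0.0277
grip_force: 68.6
```

Request:
step_arm:
  moves:
    - [[0,-5,0],[0,0,0],20]
    - [[0,-10,0],[0,0,0],20]
    - [[0,-15,0],[0,0,0],20]
    - [[0,-20,0],[0,0,0],20]

```text
clock: 4.28
tcp_pos: [0.4585, -0.177, 0.1023]
orientation: [0.003, 0.661, 0.75, 0.002]
wrist_force: [4.0, 0.6, 0.5]
finger_gap: 0.0279
grip_force: 69.2
```

Request:
step_arm:
  moves:
    - [[0,-8,0],[0,0,0],20]
    - [[0,-16,0],[0,0,0],20]
    - [[0,-25,0],[0,0,0],20]
    - [[0,-35,0],[0,0,0],20]
    - [[0,-45,0],[0,0,0],20]
    - [[0,-50,0],[0,0,0],20]
    - [[0,-50,0],[0,0,0],20]

```text
clock: 4.87
tcp_pos: [0.4037, -0.1823, 0.1011]
orientation: [-0.001, 0.662, 0.749, -0.0]
wrist_force: [-0.5, 0.2, -2.3]
finger_gap: 0.0278
grip_force: 69.2
```

```bash
python3 - <<'E'
from h import *
go((.40,-.174,.36),7.2)
im=imaging.read_camera("wrist");cv2.imwrite("pics/w3.png",im[...,::-1])
E
```

```text
tcp [ 0.4037 -0.1823  0.1011] shift [   8.9   -2.9 -258.9] rot [-0.001 -0.001 -0.002] F [-0.5  0.2 -2.3] gap 0.0278 t 4.8667
```

View pics/w3.png

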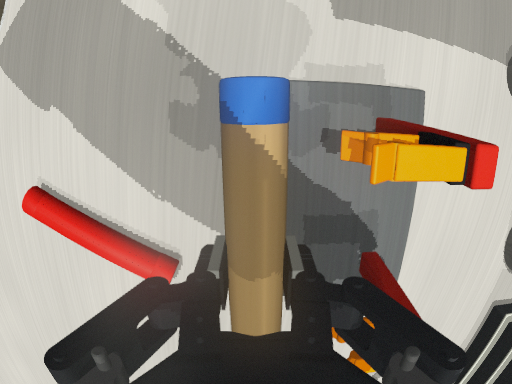

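The pin is free and held squarely: its blue band is still at (255,100), and the clips are off to the right. Next I'll lift it clear of the lid and turn it.

Request:
step_arm:
  moves:
    - [[0,0,-20],[0,0,0],20]
    - [[0,0,-50],[0,0,0],20]
    - [[0,0,-85],[0,0,0],20]
    - [[0,0,-120],[0,0,0],20]
    - [[0,0,-155],[0,0,-0.1],20]
    - [[0,0,-190],[0,0,-0.2],20]
    - [[0,0,-220],[0,0,-0.3],20]
    - [[0,0,-240],[0,0,-0.4],20]

```text
clock: 5.58
tcp_pos: [0.4064, -0.1829, 0.3448]
orientation: [0.002, 0.497, 0.868, -0.0]
wrist_force: [-0.2, 0.2, -2.3]
finger_gap: 0.0278
grip_force: 69.2
```

```bash
python3 - <<'E'
from h import *
go((.533,.2016,.34),94)
E
```

```text
tcp [ 0.4064 -0.1829  0.3448] shift [267.7 303.7   4.4] rot [-0.     0.005 -1.11 ] F [-0.2  0.2 -2.3] gap 0.0278 t 5.5833
```

Request:
step_arm:
  moves:
    - [[15,17,0],[0,0,-0.1],20]
    - [[35,40,0],[0,0,-0.2],20]
    - [[60,68,0],[0,0,-0.3],20]
    - [[85,96,0],[0,0,-0.4],20]
    - [[110,125,0],[0,0,-0.5],20]
    - [[135,153,0],[0,0,-0.6],20]
    - [[160,182,0],[0,0,-0.7],20]
    - [[185,210,0],[0,0,-0.8],20]

```text
clock: 6.25
tcp_pos: [0.4951, 0.085, 0.3415]
orientation: [0.001, 0.12, 0.993, 0.0]
wrist_force: [0.1, -1.3, -1.9]
finger_gap: 0.0276
grip_force: 69.4
```

```bash
python3 - <<'E'
from h import *
go((.533,.2016,.34),94)
E
```

```text
tcp [0.4951 0.085  0.3415] shift [ -9.  122.3   1.5] rot [ 0.     0.001 -0.31 ] F [ 0.1 -1.3 -1.9] gap 0.0276 t 6.25
```

Request:
step_arm:
  moves:
    - [[-2,25,0],[0,0,-0.1],20]
    - [[-4,50,0],[0,0,-0.2],20]
    - [[-6,75,0],[0,0,-0.31],20]
    - [[-8,100,0],[0,0,-0.31],20]
    - [[-9,120,0],[0,0,-0.31],20]
    - [[-9,122,0],[0,0,-0.31],20]
    - [[-9,122,0],[0,0,-0.31],20]
    - [[-9,122,0],[0,0,-0.31],20]

```text
clock: 6.92
tcp_pos: [0.5328, 0.1989, 0.3411]
orientation: [-0.0, -0.032, 0.999, -0.0]
wrist_force: [0.6, -0.1, -2.2]
finger_gap: 0.028
grip_force: 69.5
```

```bash
python3 - <<'E'
from h import *
p=imaging.camera_params("wrist");print(np.round(p["pose"],4).tolist())
im=imaging.read_camera("wrist");cv2.imwrite("pics/w4.png",im[...,::-1])
hsv=cv2.cvtColor(im[...,::-1].copy(),cv2.COLOR_BGR2HSV)
m=cv2.inRange(hsv,(24,120,70),(36,255,255));n,l,s,c=cv2.connectedComponentsWithStats(m)
for i in range(1,n):
    if s[i][4]>8: print(c[i].round(1),s[i][4],wz(p,*c[i],.012).round(4))
go((.533,.2016,.14),94)
E
```

```text
[[-0.0649, -0.9479, -0.3118, 0.4532], [0.9979, -0.0615, -0.0207, 0.1938], [0.0005, -0.3125, 0.9499, 0.4838], [0.0, 0.0, 0.0, 1.0]]
tcp [0.5327 0.1984 0.3413] shift [ -0.5   3.2 201.3] rot [-0.    -0.    -0.006] F [-0.  -0.  -2.1] gap 0.0274 t 6.9667
```

View pics/w4.png

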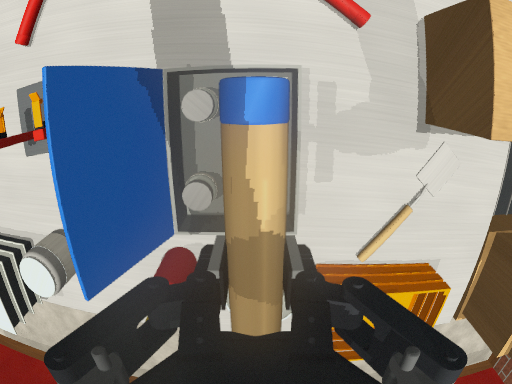

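The pin is level over the tote and hides the blocks. The tote rim corners are at (165,70), (299,68), (174,234) and (295,234), and I'll check the tote centre against them.

```bash
python3 - <<'E'
from h import *
p=imaging.camera_params("wrist")
c=[wz(p,*u,.075) for u in [(165,70),(299,68),(295,234),(174,234)]]
for x in c: print(x.round(4))
c=np.array(c);print(c.mean(0), np.linalg.norm(c[1]-c[0]),np.linalg.norm(c[2]-c[1]))
C=np.array([.5331,.2016]);tx=np.array([.0699,-.9976]);ty=np.array([.9976,.0699])
o=C+.035*tx
for a,b in [(1,-1),(-1,-1),(-1,1),(1,1)]: print((o+a*.095*tx+b*.125*ty).round(4))
E
```

```text
[0.4191 0.0664 0.075 ]
[0.4085 0.2501 0.075 ]
[0.6527 0.2679 0.075 ]
[0.6662 0.0794 0.075 ]
[0.53661513 0.16596177 0.075     ] 0.18400701391011903 0.24480086917865013
[0.4175 0.0632]
[0.4042 0.2527]
[0.6536 0.2702]
[0.6669 0.0806]
```

Request:
step_arm:
  moves:
    - [[0,3,20],[0,0,0],20]
    - [[0,3,50],[0,0,0],20]
    - [[0,3,85],[0,0,0],20]
    - [[0,3,120],[0,0,0],20]
    - [[0,3,155],[0,0,0],20]
    - [[0,3,185],[0,0,0],20]
    - [[0,3,200],[0,0,0],20]
    - [[0,3,200],[0,0,0],20]

```text
clock: 7.63
tcp_pos: [0.5295, 0.2001, 0.1374]
orientation: [-0.004, -0.031, 1.0, -0.001]
wrist_force: [-1.0, 0.5, -1.6]
finger_gap: 0.0276
grip_force: 69.5
```

Request:
step_arm:
  moves:
    - [[0,0,20],[0,0,0],20]
    - [[0,0,40],[0,0,0],20]
    - [[0,0,60],[0,0,0],20]
    - [[0,0,75],[0,0,0],20]
    - [[0,0,90],[0,0,0],20]
    - [[0,0,100],[0,0,0],20]
    - [[0,0,105],[0,0,0],20]
    - [[0,0,105],[0,0,0],20]

```text
clock: 8.3
tcp_pos: [0.5326, 0.2015, 0.0363]
orientation: [-0.0, -0.032, 0.999, -0.0]
wrist_force: [-0.2, -0.4, -2.4]
finger_gap: 0.0275
grip_force: 69.5
```

```bash
python3 - <<'E'
from h import *
go((.5333,.2012,.007),94)
E
```

```text
tcp [0.5326 0.2015 0.0363] shift [-0.7 -0.4 29.3] rot [-0.    -0.    -0.006] F [-0.2 -0.4 -2.4] gap 0.0275 t 8.3
```

Request:
step_arm:
  moves:
    - [[0,0,6],[0,0,0],20]
    - [[0,0,12],[0,0,0],20]
    - [[0,0,18],[0,0,0],20]
    - [[0,0,22],[0,0,0],20]
    - [[0,0,25],[0,0,0],20]
    - [[0,0,25],[0,0,0],20]
    - [[0,0,25],[0,0,0],20]

```text
clock: 8.88
tcp_pos: [0.5324, 0.202, 0.0111]
orientation: [-0.0, -0.032, 0.999, -0.0]
wrist_force: [0.3, 1.2, -2.2]
finger_gap: 0.0271
grip_force: 69.5
```

Request:
step_arm:
  moves:
    - [[0,0,1],[0,0,0],20]
    - [[0,0,2],[0,0,0],20]
    - [[0,0,2.5],[0,0,0],20]
    - [[0,0,2.5],[0,0,0],20]

```text
clock: 9.22
tcp_pos: [0.5326, 0.202, 0.0088]
orientation: [0.0, -0.032, 0.999, 0.0]
wrist_force: [-0.9, -0.0, -2.3]
finger_gap: 0.0276
grip_force: 69.5
```

Request:
step_arm:
  moves:
    - [[0,0,1],[0,0,0],20]
    - [[0,0,1],[0,0,0],20]
    - [[0,0,1],[0,0,0],20]

```text
clock: 9.47
tcp_pos: [0.5328, 0.202, 0.0086]
orientation: [0.0, -0.032, 0.999, 0.0]
wrist_force: [-2.8, 0.2, 5.0]
finger_gap: 0.0279
grip_force: 70.4
```

Request:
step_arm:
  moves:
    - [[0,0,1],[0,0,0],20]
    - [[0,0,1],[0,0,0],20]
    - [[0,0,1],[0,0,0],20]

```text
clock: 9.72
tcp_pos: [0.5328, 0.202, 0.0086]
orientation: [0.001, -0.032, 0.999, 0.0]
wrist_force: [-5.0, -0.5, 13.7]
finger_gap: 0.028
grip_force: 71.4
```

Request:
step_arm:
  moves:
    - [[0,0,-1],[0,0,0],20]
    - [[0,0,-1],[0,0,0],29]
    - [[0,0,-1],[0,0,0],33]
    - [[0,0,-1],[0,0,0],38]
    - [[0,0,-1],[0,0,0],44]
    - [[0,0,-1],[0,0,0],48]
    - [[0,0,-1],[0,0,0],48]

```text
clock: 10.3
tcp_pos: [0.5339, 0.1974, 0.0089]
orientation: [0.001, -0.03, 1.0, -0.004]
wrist_force: [-1.3, -20.6, 11.9]
finger_gap: 0.0477
grip_force: 0.0
```

```bash
python3 - <<'E'
from h import *
go((.5333,.2012,.15),94)
im=imaging.read_camera("wrist");cv2.imwrite("pics/w5.png",im[...,::-1])
E
```

```text
tcp [0.5339 0.1974 0.0089] shift [   0.2    2.7 -141.1] rot [-0.008  0.002 -0.009] F [ -1.3 -20.6  11.9] gap 0.0477 t 10.3
```

View pics/w5.png

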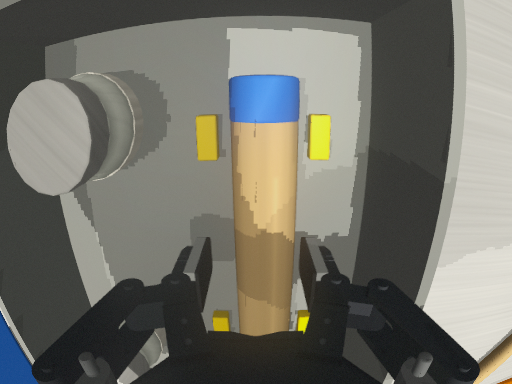

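The pin lies in the lane: the blocks are at (207,137) and (319,137) with the pin at column 265 between them. The right finger's knuckle is pressing on the tote wall (-20 N in y), so I'll narrow slightly and rise.

Request:
step_arm:
  moves:
    - [[0,0,0],[0,0,0],43]
    - [[0,0,0],[0,0,0],40]
    - [[0,0,-1],[0,0,0],40]
  grip_force: 20

```text
clock: 10.6
tcp_pos: [0.5331, 0.1997, 0.0083]
orientation: [0.0, -0.031, 1.0, -0.002]
wrist_force: [0.8, -6.8, -0.9]
finger_gap: 0.04
grip_force: 0.0
```

Request:
step_arm:
  moves:
    - [[0,0,-4],[0,0,0],40]
    - [[0,0,-10],[0,0,0],40]
    - [[0,0,-18],[0,0,0],40]
    - [[0,0,-28],[0,0,0],40]

```text
clock: 10.93
tcp_pos: [0.5324, 0.2023, 0.0372]
orientation: [-0.0, -0.032, 0.999, 0.0]
wrist_force: [-0.5, -0.0, -0.3]
finger_gap: 0.04
grip_force: 0.0
```

Request:
step_arm:
  moves:
    - [[0,0,-20],[0,0,0],40]
    - [[0,0,-50],[0,0,0],40]
    - [[0,0,-85],[0,0,0],30]
    - [[0,0,-120],[0,0,0],20]
    - [[0,0,-160],[0,0,0],10]
    - [[0,0,-200],[0,0,0],0]
    - [[0,0,-240],[0,0,0],0]
    - [[0,0,-270],[0,0,0],0]

```text
clock: 11.6
tcp_pos: [0.5327, 0.2025, 0.3119]
orientation: [0.003, -0.032, 0.999, 0.001]
wrist_force: [1.3, 0.4, -0.3]
finger_gap: 0.0
grip_force: 0.0
```

```bash
python3 - <<'E'
from h import *
go((.541,-.05,.33),94)
im=imaging.read_camera("top");cv2.imwrite("pics/t2.png",im[...,::-1])
p=imaging.camera_params("wrist")
im=imaging.read_camera("wrist");cv2.imwrite("pics/w6.png",im[...,::-1])
hsv=cv2.cvtColor(im[...,::-1].copy(),cv2.COLOR_BGR2HSV)
for nm,lo,hi,z in (("yel",(24,120,70),(36,255,255),.012),("blue",(100,120,40),(130,255,255),.02),("beech",(8,60,60),(22,190,255),.02)):
    m=cv2.inRange(hsv,lo,hi);n,l,s,c=cv2.connectedComponentsWithStats(m)
    for i in range(1,n):
        if s[i][4]>20: print(nm,c[i].round(1),s[i][:4],wz(p,*c[i],z).round(4))
E
```

```text
tcp [0.5327 0.2025 0.3119] shift [   8.  -252.5  -18.4] rot [ 0.001  0.005 -0.005] F [ 1.3  0.4 -0.3] gap 0.0 t 11.6
yel [235.6 106.2] [233  99   7  15] [0.4749 0.171  0.012 ]
yel [272.  105.6] [269  99   7  15] [0.4705 0.2249 0.012 ]
yel [237.5 182.6] [235 176   6  14] [0.5937 0.1799 0.012 ]
yel [271.5 182.6] [268 176   7  14] [0.5903 0.2334 0.012 ]
blue [ 94.1 167.3] [ 21  62 146 249] [ 0.5784 -0.0651  0.02  ]
blue [253.7  93.5] [244  88  20  12] [0.4541 0.1966 0.02  ]
blue [254.5 194.7] [246 189  18  12] [0.6094 0.2078 0.02  ]
beech [472.4  66.1] [429   0  83 141] [0.3483 0.5725 0.02  ]
beech [254.3 143.9] [244 101  21  89] [0.5291 0.2023 0.02  ]
beech [386.8 235.7] [359 206  57  59] [0.6725 0.4489 0.02  ]
beech [490.7 304. ] [430 213  82 171] [0.876  0.8452 0.02  ]
beech [330.5 272.6] [314 267  55  20] [0.751  0.3554 0.02  ]
beech [400.5 266. ] [390 266  22   1] [0.7379 0.4984 0.02  ]
beech [424.  310.6] [418 297  13  28] [0.8631 0.6065 0.02  ]
beech [ 36.1 352.6] [  0 335  74  36] [ 1.1575 -0.4153  0.02  ]
```

View pics/w6.png

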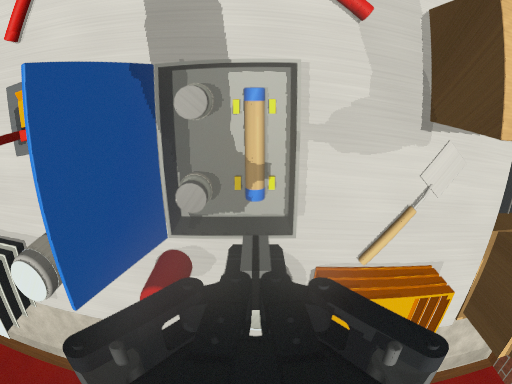

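The pin is at (0.532,0.202), dead centre among the blocks, and both tins are standing. Next I'll go over to the lid's outer side with the fingers shut.

Request:
step_arm:
  moves:
    - [[0,0,-20],[0,0,0],0]
    - [[1,-35,-30],[0,0,0],0]
    - [[2,-75,-30],[0,0,0],0]
    - [[4,-115,-30],[0,0,0],0]
    - [[5,-155,-30],[0,0,0],0]
    - [[6,-195,-30],[0,0,0],0]
    - [[7,-235,-30],[0,0,0],0]
    - [[8,-265,-30],[0,0,0],0]

```text
clock: 12.37
tcp_pos: [0.5412, -0.0654, 0.337]
orientation: [0.0, -0.032, 0.999, -0.0]
wrist_force: [1.0, -0.8, -0.6]
finger_gap: -0.0001
grip_force: 0.0
```

Request:
step_arm:
  moves:
    - [[0,0,0],[0,0,0],0]
    - [[0,0,0],[0,0,0],0]
    - [[0,0,0],[0,0,0],0]

```text
clock: 12.62
tcp_pos: [0.5413, -0.0625, 0.3369]
orientation: [-0.0, -0.032, 0.999, 0.0]
wrist_force: [-0.7, 0.6, 0.3]
finger_gap: -0.0001
grip_force: 0.0
```

```bash
python3 - <<'E'
from h import *
go((.541,-.06,.225),94);go((.541,.10,.225),94)
E
```

```text
tcp [ 0.5413 -0.0625  0.3369] shift [  0.2   2.4 111.9] rot [ 0.001 -0.    -0.006] F [-0.7  0.6  0.3] gap -0.0001 t 12.6167
tcp [ 0.5413 -0.0625  0.3369] shift [-10.1 162.1 112. ] rot [ 0.001 -0.    -0.006] F [-0.7  0.6  0.3] gap -0.0001 t 12.6167
```

Request:
step_arm:
  moves:
    - [[0,0,30],[0,0,0],0]
    - [[0,0,60],[0,0,0],0]
    - [[0,0,90],[0,0,0],0]
    - [[0,0,108],[0,0,0],0]
    - [[0,0,108],[0,0,0],0]
    - [[-1,15,108],[0,0,0],0]
    - [[-2,30,108],[0,0,0],0]
    - [[-3,42,108],[0,0,0],0]

```text
clock: 13.28
tcp_pos: [0.5423, -0.0189, 0.2303]
orientation: [0.001, -0.033, 0.999, 0.0]
wrist_force: [-0.2, 0.6, 0.7]
finger_gap: -0.0001
grip_force: 0.0
```

Request:
step_arm:
  moves:
    - [[0,8,0],[0,0,0],0]
    - [[-1,16,0],[0,0,0],0]
    - [[-1,24,0],[0,0,0],0]
    - [[-2,32,0],[0,0,0],0]
    - [[-2,40,0],[0,0,0],0]
    - [[-3,48,0],[0,0,0],0]

```text
clock: 13.78
tcp_pos: [0.5417, 0.0279, 0.2289]
orientation: [-0.0, -0.032, 0.999, 0.0]
wrist_force: [-0.4, 0.8, 0.4]
finger_gap: -0.0004
grip_force: 0.2
```

```bash
python3 - <<'E'
from h import *
go((.541,.10,.225),94)
im=imaging.read_camera("wrist");cv2.imwrite("pics/w7.png",im[...,::-1])
E
```

```text
tcp [0.5417 0.0279 0.2289] shift [-3.9 72.   3.9] rot [ 0.    -0.    -0.006] F [-0.4  0.8  0.4] gap -0.0004 t 13.7833
```

View pics/w7.png

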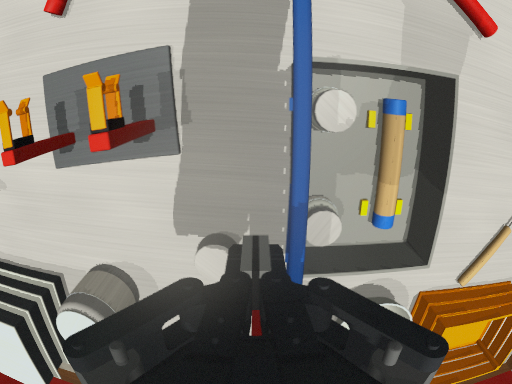

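The lid now stands nearly upright, edge-on at column 300, pushed by the right finger, with the pin and tins undisturbed. I'll keep pushing gently.

Request:
step_arm:
  moves:
    - [[0,7,0],[0,0,0],0]
    - [[-1,14,0],[0,0,0],0]
    - [[-1,21,0],[0,0,0],0]
    - [[-2,28,0],[0,0,0],0]
    - [[-2,35,0],[0,0,0],0]
    - [[-2,35,0],[0,0,0],0]
    - [[-2,35,0],[0,0,0],0]
    - [[-2,35,0],[0,0,0],0]

```text
clock: 14.5
tcp_pos: [0.5416, 0.0623, 0.2288]
orientation: [0.0, -0.032, 0.999, -0.0]
wrist_force: [0.5, 0.1, -0.4]
finger_gap: -0.0001
grip_force: 0.0
```

```bash
python3 - <<'E'
from h import *
go((.541,.10,.225),94)
im=imaging.read_camera("wrist")
hsv=cv2.cvtColor(im[...,::-1].copy(),cv2.COLOR_BGR2HSV)
m=cv2.inRange(hsv,(100,120,40),(130,255,255));n,l,s,c=cv2.connectedComponentsWithStats(m)
print([(c[i].round(),s[i]) for i in range(1,n) if s[i][4]>100])
E
```

```text
tcp [0.5416 0.0623 0.2288] shift [-1.8 37.7  3.8] rot [-0.     0.    -0.005] F [ 0.5  0.1 -0.4] gap -0.0001 t 14.5
[(array([313., 140.]), array([  259,     0,   123,   286, 25264], dtype=int32))]
```

Request:
step_arm:
  moves:
    - [[0,-15,0],[0,0,0],0]
    - [[0,-30,-10],[0,0,0],0]
    - [[0,-45,-40],[0,0,0],0]
    - [[0,-60,-75],[0,0,0],0]
    - [[0,-60,-100],[0,0,0],0]
    - [[0,-60,-110],[0,0,0],0]
    - [[0,-60,-110],[0,0,0],0]

```text
clock: 15.13
tcp_pos: [0.5467, 0.0014, 0.3421]
orientation: [0.003, -0.031, 1.0, -0.0]
wrist_force: [-0.4, -0.1, -0.4]
finger_gap: -0.0
grip_force: 0.0
```

```bash
python3 - <<'E'
from h import *
a=imaging.read_camera("scene");b=imaging.read_camera("top")
f=lambda im,x,y,w,h:cv2.resize(im[y:y+h,x:x+w],(400,300),interpolation=cv2.INTER_CUBIC)
cv2.imwrite("pics/end.png",np.hstack([f(a,120,80,280,210),f(b,140,80,240,180)])[...,::-1])
s=telemetry.get_state();print(s["clock"],s["tcp_pos"],s["wrist_force"])
E
```

```text
15.2333 [0.545589   0.00201471 0.338554  ] [-0.18998003  0.14031966 -0.81288753]
```

View pics/end.png

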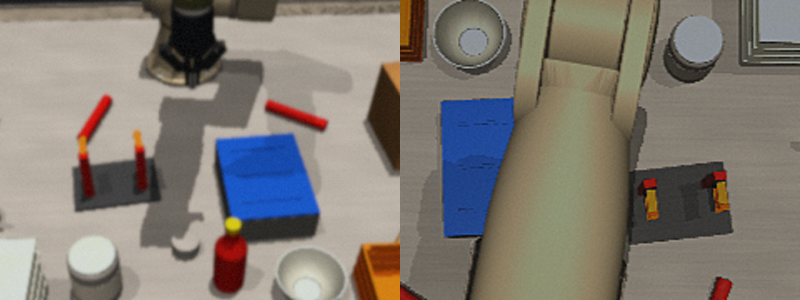

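The lid is shut flat on the tote at (265,180) in the left crop. The clips are empty, the bystanders are where they were, and the robot touches nothing.

```bash
python3 -c "
from workcell import env
print(env.hand_in())"
```

```text
the job is handed in; nothing more can be done
None
```

The rolling pin lies centred in the lane between the yellow blocks, the lid fell shut by itself, and the job was handed in at about 15 s; the one mishap was a brief 20 N finger press on the tote wall (limit 40 N) while releasing the pin.

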